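Slide the loaded drip tray under the sieve

ROBOT

A 6-joint arm with a two-finger parallel gripper is mounted at the origin on the work surface. World frame = base frame: x ahead of the robot, y to its left, z up, the work surface at z = 0. Lengths are in m, angles in rad, forces in N, time in s.
With the tool pointing down it reaches from about 0.35 to 0.85 m from the base axis. Payload 8.1 kg.
Tool frame: the origin (TCP) lies on the mounting face of the last link; the fingertips stand 186 mm ahead of it and the grasp point (between the pads) lies 167 mm ahead of it (robot.finger_overhang is the distance from the TCP to the fingertips, in m); z points along the fingers, y is the line along which they close (so a half turn about z gives the same grasp; the last joint's range is limited). The gripper opens to 93 mm and grips with 3 to 60 N. Pads are 15 mm wide; open, the fingers measure 128 mm over their backs; the gripper's body (75 mm by 188 mm) begins 65 mm behind the grasp point.
Start: joints at [1.263, 0.13, 1.488, -0, 1.523, -0.085], TCP at [0.133, 0.585, 0.405] pointing down, gripper open.
Joint ranges: [-2.96, 2.96], [-0.89, 2.26], [0.02, 2.5], [-1.34, 4.48], [0, 2.73], [-2.66, 2.66]. Speed limits (rad/s): [2.39, 2.39, 2.79, 3.14, 3.14, 3.14].

INTERFACE

Orientations are given as a rotation vector (axis times angle).
In Python, from plant import readout, read_camera, get_calibration, job, robot gives the robot as it stands.
- The arm moves only by the shell command python3 -m handwheel 'ROWS' [FORCE]. ROWS is JSON, a list of rows, each a list of 5 numbers: the shift along the world's x, y, z in cm, then the turn about the world's z in rad, then the closure, from 0 (fully open) to 1 (shut). In form: [[tx, ty, tz, spin, gripper], ...]. A call has 1 to 10 rows; each row shifts and turns the commanded pose from where the row before left it; what a row does not reach is not made up. A row lasts 1/8 s, in which the tool goes at most 62.5 mm and 10.7 degrees, less where a joint would pass 70% of its speed; a pose out of reach is approached as far as the arm can. A call is refused whole if a number of a shift passes 6.25 or a number of a turn 0.188, either way. A call with a gripper value outside its range is refused whole. The fingers move at their own pace and stop on an object; FORCE is the grip in N (left out, the last holds). Time passes only in rows, so rows that do not move let the fingers close. It gives the time, the measured TCP pose, the force, the opening and the grip force at its end, in the units of the state.
- readout.read_state(): the state, without advancing time (a new reading comes with each control period).
- read_camera(name): name is "scene" or "side" or "wrist"; returns the picture (384x512x3 uint8, red, green, blue); there is no depth.
- get_calibration(name): a dict with "fovy" (degrees; the focal length in pixels is half the picture's height over the tangent of half this angle, whatever the lens; pixels are square), "cx", "cy" (the principal point, pixels), "pose" (4x4, takes a point from camera to world coordinates). Camera axes: x right, y down, z forward; pixel columns grow to the right and rows downward; lengths in m; the calibration is good to about 2 mm. A picture is of the moment at which its call begins: read the wrist's pose just before it. get_calibration takes no time and is no camera call; for the wrist camera it gives the pose at the moment of the call.
- job.close_job(): hands the job in; it is judged then, once.
The state is a dict: "t": time; "q": joint angles; "dq": joint speeds; "joint_torque": joint torques, N m; "tool_pos": TCP position; "orientation": TCP orientation; "force": force on the tool from outside, world axes, zero at the start; "wrist_torque": the same for the moment, N m; "opening": finger opening in m; "gripper_force": force on a finger pad.
Only numpy, scipy, OpenCV 4.12 (cv2) and the standard library are available. Lean on these libraries where they do the work, as an engineer would, in place of code of your own. Each camera call takes 0.05 s, during which the arm holds its last target. There are 200 camera calls.

TASK

Slide the round aluminium tray along the worktop, with the red-capped jar left standing in it, until the whole tray lies on the round blue disc in front of the clamped sieve. Push it, never lift or tip it, and let go of everything at the end. Leave the mug, the grinder, the bowl and the jars in the rack where they are.

Things in the scene. Friction and masses are not known exactly. Their poses are not given: they have to be found in the camera images.
- tray: loose round aluminium tray, open at the top, about 220 g: 154 mm outside diameter at the foot, 160 mm at the rim, 25 mm high, wall and floor 3 mm; it slides on the bare worktop with ordinary dry friction (a few newtons move it) and stops when the push stops. It starts on the worktop in front of the wooden spoon. Origin: centre of its underside, z up; yaw means nothing
- jar: loose spice jar, orange with a red cap, 42 mm diameter, 62 mm high, about 120 g, standing upright in the tray within about 21 mm of its middle; its top is 65 mm above the worktop. Origin: centre of its underside, z up
- disc: the target: flat round blue film stuck to the worktop, 200 mm diameter, under 1 mm thick, so the tray slides freely over it; it lies in front of the sieve (between rack and robot). Origin: its centre, at worktop height
- sieve: steel sieve (116 mm round head, centre 192 mm above the worktop, top at 254 mm) held upright by a dark clamp with a red screw on the front lip of the rack; fixed. Origin: on the worktop below the lip; its parts reach from 31 mm on the robot's side of it (-x) to 32 mm behind
- spoon: wooden spoon standing upright in a white clip on the rack's front lip, top 250 mm above the worktop; fixed. Origin: on the worktop below the lip; reaches 24 mm to the robot's side (-x)
- rack_lip (a point): white plastic rack of two steps at the back of the worktop, 160 mm deep (x), 580 mm wide (y); lip 46 mm high, lower step 30 mm, upper step 70 mm with four fixed jars that reach 132 mm; fixed. This point: middle of the lip's front top edge, 46 mm above the worktop; its y axis runs along the lip and the rack lies behind it (+x)
- mug: loose white mug, 80 mm diameter, 90 mm high, on the right of the worktop; a bystander. Origin: centre of its underside, handle to its +y
- grinder: loose dark wooden pepper grinder, 56 mm diameter, 145 mm high, on the left of the worktop; a bystander. Origin: centre of its underside
- bowl: loose small blue bowl, 90 mm diameter, 35 mm high, on the near left of the worktop; a bystander. Origin: centre of its underside
- shelf_jar1: loose spice jar with a dark steel twist cap, 42 mm diameter, 62 mm high, standing in the rack's lower tier (30 mm above the table); a bystander. Origin: centre of its underside, z up
- shelf_jar2: loose spice jar with a dark steel twist cap, 42 mm diameter, 62 mm high, standing in the rack's lower tier (30 mm above the table); a bystander. Origin: centre of its underside, z up
- shelf_jar3: loose spice jar with a dark steel twist cap, 42 mm diameter, 62 mm high, standing in the rack's lower tier (30 mm above the table); a bystander. Origin: centre of its underside, z up
- shelf_jar4: loose spice jar with a dark steel twist cap, 42 mm diameter, 62 mm high, standing in the rack's lower tier (30 mm above the table); a bystander. Origin: centre of its underside, z up
Not all that is in view belongs to the job. Of the things that look like the tray, take the one that is farthest to the robot's right at the start. What is shaped like the jar but purple or turquoise is not meant.

How it is judged:
By the outcome, as a careful person would: the job done as asked, in the order asked, and still so for the second after the job is handed in, with the robot touching nothing.
It also fails if it takes over 51 s, if anything falls off the work surface, if the arm or the gripper's body presses on something with over 40 N, if the wrist force passes 120 N, or if a joint passes its speed limit or range.

## Working session

There is one attempt and no reset: what is moved stays moved. The work goes in short steps, Python scripts to look and compute and a shell command to move; the robot and the scene stay as the last step left them, time stands still between calls to the robot, and variables do not carry over. Pictures are saved under pics/ and viewed, at most 10 in all, crops included, and the job is handed in when it is done.

```bash
mkdir -p pics; cat > h.py <<'E'
import numpy as np, cv2
from plant import readout, read_camera, get_calibration, job, robot
def snap(name, fn):
    c=get_calibration(name); im=read_camera(name)
    cv2.imwrite('pics/'+fn, cv2.cvtColor(np.asarray(im),cv2.COLOR_RGB2BGR)); return im,c
def ray(c,u,v):
    f=192/np.tan(np.radians(c['fovy'])/2); P=np.array(c['pose'])
    return P[:3,3], P[:3,:3]@np.array([(u-c['cx'])/f,(v-c['cy'])/f,1.])
def onz(c,u,v,z=0):
    o,d=ray(c,u,v); return o+d*(z-o[2])/d[2]
def proj(c,p):
    f=192/np.tan(np.radians(c['fovy'])/2); P=np.array(c['pose'])
    q=P[:3,:3].T@(np.asarray(p,float)-P[:3,3]); return c['cx']+f*q[0]/q[2], c['cy']+f*q[1]/q[2]
def tri(c1,p1,c2,p2):
    o1,d1=ray(c1,*p1); o2,d2=ray(c2,*p2)
    s=np.linalg.lstsq(np.c_[d1,-d2],o2-o1,rcond=None)[0]
    a,b=o1+s[0]*d1,o2+s[1]*d2; return (a+b)/2, np.linalg.norm(a-b)
E
python3 - <<'E'
from h import *
print(readout.read_state())
for n in("scene","side"):
    im,c=snap(n,n+'0.png'); print(n,c,im.shape)
a=cv2.imread('pics/scene0.png');b=cv2.imread('pics/side0.png')
E
```

```text
{'t': 0.0, 'q': array([ 1.26258819e+00,  1.31149088e-01,  1.48922748e+00, -3.39883928e-06,
        1.52297191e+00, -8.54133671e-02]), 'dq': array([ 0.00061461,  0.00045783,  0.00032621, -0.00030887,  0.00066273,
        0.00061165]), 'joint_torque': array([-1.37414185e-05, -5.59860528e+01, -4.91740143e+01,  7.65945297e-02,
        3.58372531e-02, -1.07894678e-04]), 'tool_pos': array([0.13249607, 0.58497128, 0.4037228 ]), 'orientation': array([-3.49203660e-01, -3.12178117e+00,  2.70554270e-03]), 'force': array([ 0.53642701,  0.59727859, -0.22641636]), 'wrist_torque': array([-0.03337934,  0.04941129,  0.02016606]), 'gripper_force': 0.0, 'opening': 0.09291137393326024}
scene {'fovy': 42.92197972720139, 'cx': 251.02396507687038, 'cy': 188.5650800596942, 'pose': array([[-0.59773327,  0.47034803, -0.64922082,  1.49892556],
       [ 0.80156399,  0.36526983, -0.47336362,  0.65956095],
       [ 0.01449513, -0.80333721, -0.59534798,  0.93735129],
       [ 0.        ,  0.        ,  0.        ,  1.        ]])} (384, 512, 3)
side {'fovy': 53.6396662673669, 'cx': 257.4275803661482, 'cy': 194.3928838129776, 'pose': array([[ 0.94129951, -0.21221637,  0.26252511,  0.26144615],
       [-0.33755995, -0.59844837,  0.7265761 , -0.85237437],
       [ 0.00291638, -0.7725437 , -0.6349549 ,  0.79406986],
       [ 0.        ,  0.        ,  0.        ,  1.        ]])} (384, 512, 3)
```

View pics/scene0.png

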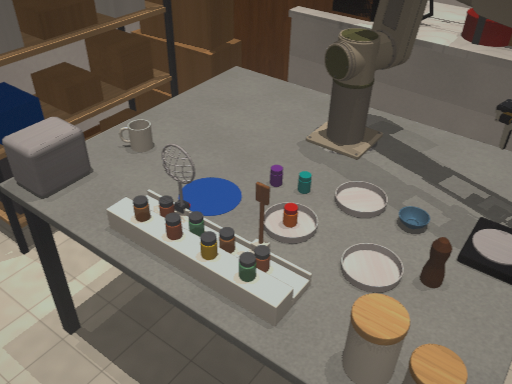

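View pics/side0.png

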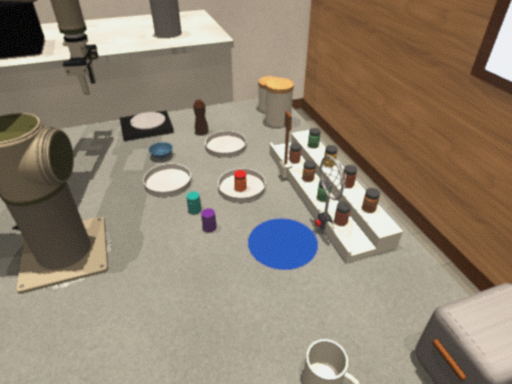

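The scene view shows the jar tray at about (290,222), the disc at (211,195), the spoon at (262,210), and decoy jars in purple at (277,176) and turquoise at (305,183). In the side view the tray is at (241,185), the disc at (283,243), and the decoys at (208,220) and (194,203).

```bash
cat >> h.py <<'E'
def circ(im,c,z,R,guess,win=.05,step=.001,edges=None):
    e=cv2.Canny(cv2.cvtColor(im,cv2.COLOR_RGB2GRAY),60,140) if edges is None else edges
    v,u=np.nonzero(e); p=np.array([onz(c,a+.0,b+.0,z)[:2] for a,b in zip(u,v)])
    p=p[np.hypot(*(p-guess).T)<R+win+.02]
    best=(0,)
    for dx in np.arange(-win,win,step):
        for dy in np.arange(-win,win,step):
            r=np.hypot(p[:,0]-guess[0]-dx,p[:,1]-guess[1]-dy)-R
            s=np.exp(-(r/.0015)**2).sum()
            if s>best[0]: best=(s,guess[0]+dx,guess[1]+dy)
    return np.round(best,4)
def blob(im,lo,hi,box=None):
    m=cv2.inRange(cv2.cvtColor(im,cv2.COLOR_RGB2HSV),lo,hi)
    if box: k=np.zeros_like(m); k[box[1]:box[3],box[0]:box[2]]=1; m=m*k
    n,l,st,ce=cv2.connectedComponentsWithStats(m); i=1+np.argmax(st[1:,4])
    return (l==i).astype(np.uint8)*255, ce[i], st[i]
E
python3 - <<'E'
from h import *
S={}
for n,dp,tp,jb in(("scene",(211,195),(290,222),(270,195,310,230)),("side",(283,243),(241,185),(225,165,255,195))):
    im=cv2.cvtColor(cv2.imread(f'pics/{n}0.png'),cv2.COLOR_BGR2RGB); c=get_calibration(n)
    m,ce,st=blob(im,(100,150,60),(125,255,255),(dp[0]-50,dp[1]-50,dp[0]+50,dp[1]+50))
    k=max(cv2.findContours(m,0,cv2.CHAIN_APPROX_NONE)[0],key=len)[:,0]
    P=np.array([onz(c,*q)[:2] for q in k]); 
    print(n,'disc',cv2.minEnclosingCircle(P.astype(np.float32)), P.min(0),P.max(0))
    print(' disc fit',circ(im,c,0,.1,onz(c,*dp)[:2]))
    print(' tray rim',circ(im,c,.025,.08,onz(c,*tp,.02)[:2]), 'inner',circ(im,c,.025,.077,onz(c,*tp,.02)[:2]),'foot',circ(im,c,0,.077,onz(c,*tp,.02)[:2]))
    m,ce,st=blob(im,(0,170,80),(5,255,255),jb); print(' red',ce,st,'at z.058',onz(c,*ce,.058)); S[n]=(c,ce)
    pts=dict(spoon=[(262,240),(286,163)],purple=[(277,177),(208,220)],turq=[(305,183),(194,203)],purpleTop=[(277,168),(208,212)],
      turqTop=[(305,175),(194,195)],spoontop=[(263,187),(288,114)],screw=[(183,206),(321,222)],sievetop=[(178,145),(333,160)])
    S[n]+=(pts,)
i=0
print('cap',tri(S['scene'][0],S['scene'][1],S['side'][0],S['side'][1]))
for k,(a,b) in S['side'][2].items(): print(k,tri(S['scene'][0],a,S['side'][0],b))
c=S['scene'][0]; d=S['side'][0]
print('lip ends', onz(c,147,195,.046),onz(c,306,267,.046))
E
```

```text
scene disc ((0.5850739479064941, -0.16719326376914978), 0.09842362999916077) [ 0.48733251 -0.26525917] [ 0.67610778 -0.06961165]
 disc fit [70.7121  0.5858 -0.1673]
 tray rim [47.4625  0.5516  0.1114] inner [86.7294  0.5546  0.1124] foot [65.3242  0.5546  0.1134]
 red [290.6        206.72941176] [285 203  13   8  85] at z.058 [0.54050579 0.10321157 0.058     ]
side disc ((0.5850855708122253, -0.16876709461212158), 0.09751869738101959) [ 0.48856849 -0.26495363] [ 0.68221812 -0.07206113]
 disc fit [124.4451   0.5848  -0.1685]
 tray rim [35.9966  0.5428  0.0806] inner [62.7381  0.5498  0.1046] foot [47.5812  0.5508  0.1046]
 red [239.59459459 174.17567568] [235 170  11   9  74] at z.058 [0.5460041  0.10715763 0.058     ]
cap (array([0.54448176, 0.10466258, 0.06067488]), np.float64(0.0017823499691868058))
spoon (array([0.71091853, 0.11889569, 0.05879254]), np.float64(0.008901200513827144))
purple (array([ 0.40214026, -0.03641517,  0.0256056 ]), np.float64(0.0005420648927016166))
turq (array([0.37857086, 0.05347478, 0.02681405]), np.float64(0.0031772820753163075))
purpleTop (array([ 0.40330363, -0.03876924,  0.05976807]), np.float64(0.0018247007754381944))
turqTop (array([0.38165154, 0.05230213, 0.05904669]), np.float64(0.003281682707876825))
spoontop (array([0.71362594, 0.12258683, 0.23805299]), np.float64(0.00022239408352066974))
screw (array([ 0.70674   , -0.16435938,  0.03507661]), np.float64(0.0015922571345493126))
sievetop (array([ 0.71309345, -0.16098773,  0.24874131]), np.float64(0.004768062049876711))
lip ends [ 0.74413849 -0.27607449  0.046     ] [0.70841252 0.25938275 0.046     ]
```

```bash
python3 -m handwheel '[[4.1,-3.75,0,-0.123,0],[4.1,-3.75,0,-0.123,0],[4.1,-3.75,0,-0.123,0],[4.1,-3.75,0,-0.123,0],[4.1,-3.75,0,-0.123,0],[4.1,-3.75,0,-0.123,0],[4.1,-3.75,0,-0.123,0],[4.1,-3.75,0,-0.123,0],[4.1,-3.75,0,-0.123,0],[4.1,-3.75,0,-0.123,0]]'
python3 -m handwheel '[[0,0,0,0,0],[0,0,0,0,0],[0,0,0,0,0]]'
python3 - <<'E'
from h import *
im,c=snap('wrist','w1.png'); print(c); np.save('w1.npy',c,allow_pickle=True)
s=readout.read_state(); print(s['tool_pos'],s['orientation'],s['q'],s['force'])
for n,ps in(("scene",[(371,265),(361,198)]),("side",[(225,143),(167,179)])):
    cc=get_calibration(n); im=cv2.cvtColor(cv2.imread(f'pics/{n}0.png'),cv2.COLOR_BGR2RGB)
    for p in ps: print(n,circ(im,cc,.025,.077,onz(cc,*p,.02)[:2]))
print(proj(c,(.552,.108,.025)))
E
```

```text
t: 1.35
tool_pos: [0.5436, 0.2087, 0.4044]
orientation: [-2.091, -2.344, 0.001]
force: [0.2, 1.0, 0.4]
opening: 0.0929
gripper_force: 0.0
t: 1.72
tool_pos: [0.5418, 0.2111, 0.4046]
orientation: [-2.084, -2.35, 0.0]
force: [0.1, 0.6, -0.0]
opening: 0.0928
gripper_force: 0.0
{'fovy': 64.44135133489793, 'cx': 254.1399329013766, 'cy': 189.74736989598276, 'pose': array([[ 9.92750669e-01,  1.15095060e-01,  3.46299829e-02,
         5.31582451e-01],
       [ 1.20190971e-01, -9.49471620e-01, -2.89927185e-01,
         2.92062751e-01],
       [-4.89000833e-04,  2.91987618e-01, -9.56421974e-01,
         3.84673046e-01],
       [ 0.00000000e+00,  0.00000000e+00,  0.00000000e+00,
         1.00000000e+00]])}
[0.54176063 0.21122317 0.4047156 ] [-2.08383280e+00 -2.35061088e+00  5.66644033e-05] [2.83512095e-01 8.06789128e-02 1.54147360e+00 2.33443251e-04
 1.51962959e+00 1.63324099e-01] [0.49989628 0.23514946 0.52049534]
scene [112.451    0.5763   0.3802]
scene [72.7716  0.3562  0.236 ]
side [41.4344  0.572   0.3727]
side [58.5587  0.3236  0.2163]
(np.float64(252.85630889844916), np.float64(244.92013936761188))
```

View pics/w1.png

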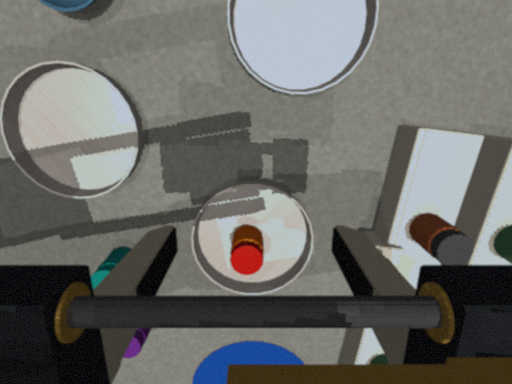

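The wrist view shows the tray's rim centred at about (253,238), with the red cap at (247,260) and free worktop behind it up to the other trays at (300,40) and (72,130).

```bash
python3 - <<'E'
from h import *
im=cv2.cvtColor(cv2.imread('pics/w1.png'),cv2.COLOR_BGR2RGB); c=np.load('w1.npy',allow_pickle=True).item()
g=onz(c,253,238,.025)[:2]
for R in(.077,.0785,.08,.082): print(R,circ(im,c,.025,R,g,.02))
print(onz(c,253,238,.025))
w=blob(im,(0,170,80),(6,255,255),(220,235,280,285))[1]
s=get_calibration('side'); sc=get_calibration('scene')
print('cap wrist/side',tri(c,w,s,(239.6,174.2)),'wrist/scene',tri(c,w,sc,(290.6,206.7)),onz(c,*w,.063))
# rim height check: scene & wrist circle fits at several z
i1=cv2.cvtColor(cv2.imread('pics/scene0.png'),cv2.COLOR_BGR2RGB);i2=cv2.cvtColor(cv2.imread('pics/side0.png'),cv2.COLOR_BGR2RGB)
for z in(.015,.025,.035): print(z,circ(im,c,z,.0785,g,.02),circ(i1,sc,z,.0785,g,.02),circ(i2,s,z,.0785,g,.02))
E
```

```text
0.077 [2.873431e+02 5.500000e-01 1.139000e-01]
0.0785 [3.000043e+02 5.500000e-01 1.139000e-01]
0.08 [3.190218e+02 5.500000e-01 1.109000e-01]
0.082 [1.826245e+02 5.530000e-01 1.109000e-01]
[0.55100311 0.11788658 0.025     ]
cap wrist/side (array([0.54498673, 0.10597927, 0.05880005]), np.float64(0.0013311616193574446)) wrist/scene (array([0.54431186, 0.1063203 , 0.06113755]), np.float64(0.0020281958462569313)) [0.54417081 0.10854901 0.063     ]
0.015 [2.707899e+02 5.510000e-01 1.069000e-01] [79.9017  0.544   0.1069] [59.4314  0.553   0.1169]
0.025 [3.000043e+02 5.500000e-01 1.139000e-01] [66.279   0.554   0.1129] [49.6634  0.55    0.1039]
0.035 [2.820468e+02 5.500000e-01 1.159000e-01] [50.81    0.564   0.1159] [27.0574  0.541   0.0979]
```

```bash
python3 -m handwheel '[[-0.3,0,-5,0,0],[0,0,-5,0,0],[0,0,-5,0,0],[0,0,-3,0,0],[0,0,-1.6,0,0],[0,0,-1,0,0],[0,0,-0.4,0,0],[0,0,0,0,0],[0,0,0,0,0]]'
```

```text
t: 2.9
tool_pos: [0.5401, 0.2103, 0.1958]
orientation: [2.086, 2.348, 0.002]
force: [0.2, -0.4, -0.4]
opening: 0.0934
gripper_force: 0.0
```

```bash
python3 -m handwheel '[[0.12,-1,0,0,0],[0.06,-0.5,0,0,0],[0.04,-0.3,0,0,0],[0.04,-0.3,0,0,0],[0.04,-0.3,0,0,0],[0.04,-0.3,0,0,0],[0.06,-0.5,0,0,0],[0.07,-0.6,0,0,0],[0.08,-0.7,0,0,0],[0.1,-0.8,0,0,0]]'
python3 -m handwheel '[[0.1,-0.8,0,0,0],[0.1,-0.8,0,0,0],[0.1,-0.8,0,0,0],[0.1,-0.8,0,0,0],[0.1,-0.8,0,0,0],[0.08,-0.7,0,0,0],[0.06,-0.5,0,0,0],[0.04,-0.3,0,0,0],[0,0,0,0,0]]'
python3 - <<'E'
from h import *
im,c=snap('wrist','w2.png'); snap('scene','s2.png')
E
```

```text
t: 4.15
tool_pos: [0.5461, 0.1567, 0.1947]
orientation: [-2.087, -2.349, 0.0]
force: [-0.6, 1.5, -0.5]
opening: 0.093
gripper_force: 1.1
t: 5.28
tool_pos: [0.5529, 0.1019, 0.1948]
orientation: [2.087, 2.348, -0.0]
force: [-0.8, 0.6, 0.1]
opening: 0.0927
gripper_force: 0.2
```

View pics/s2.png

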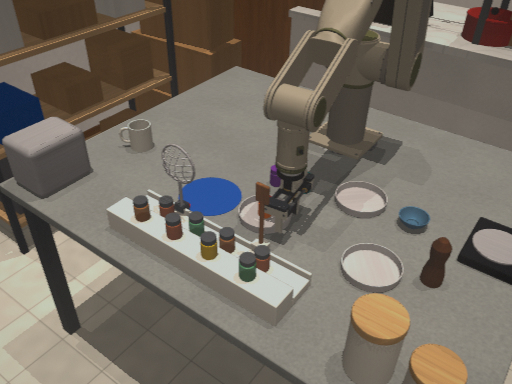

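The tray has moved about 8 cm with the cradle, to about (262,212), towards the disc at (211,195). The spoon hides the jar. I'll keep pushing.

```bash
python3 -m handwheel '[[0.05,-0.4,0,0,0],[0.07,-0.6,0,0,0],[0.09,-0.8,0,0,0],[0.12,-1,0,0,0],[0.12,-1,0,0,0],[0.12,-1,0,0,0],[0.12,-1,0,0,0],[0.12,-1,0,0,0],[0.12,-1,0,0,0],[0.12,-1,0,0,0]]'
python3 -m handwheel '[[0.12,-1,0,0,0],[0.12,-1,0,0,0],[0.12,-1,0,0,0],[0.12,-1,0,0,0],[0.1,-0.8,0,0,0],[0.08,-0.7,0,0,0],[0.06,-0.5,0,0,0],[0.04,-0.3,0,0,0],[0,0,0,0,0],[0,0,0,0,0]]'
python3 - <<'E'
from h import *
im,c=snap('scene','s3.png'); im2,c2=snap('side','d3.png')
a=cv2.resize(cv2.imread('pics/s3.png')[100:290,100:350],None,fx=1.58,fy=1.58);b=cv2.resize(cv2.imread('pics/d3.png')[100:290,150:400],None,fx=1.58,fy=1.58)
cv2.imwrite('pics/both3.png',np.hstack([a,b]))
for n,i,cc in(('scene',im,c),('side',im2,c2)):
    print(n,[list(circ(i,cc,.025,R,np.array((.582,-.13)),.04)) for R in(.077,.0785,.08)])
E
```

```text
t: 6.62
tool_pos: [0.5634, 0.0135, 0.1947]
orientation: [-2.087, -2.349, 0.0]
force: [-0.5, 3.7, 0.3]
opening: 0.093
gripper_force: 1.3
t: 7.88
tool_pos: [0.5709, -0.0489, 0.1947]
orientation: [2.086, 2.348, -0.001]
force: [-0.6, -0.1, -0.1]
opening: 0.0931
gripper_force: 0.2
scene [[np.float64(43.0298), np.float64(0.586), np.float64(-0.123)], [np.float64(49.0423), np.float64(0.583), np.float64(-0.123)], [np.float64(60.9707), np.float64(0.582), np.float64(-0.123)]]
side [[np.float64(59.1589), np.float64(0.578), np.float64(-0.127)], [np.float64(73.2437), np.float64(0.578), np.float64(-0.125)], [np.float64(75.6858), np.float64(0.58), np.float64(-0.125)]]
```

View pics/both3.png

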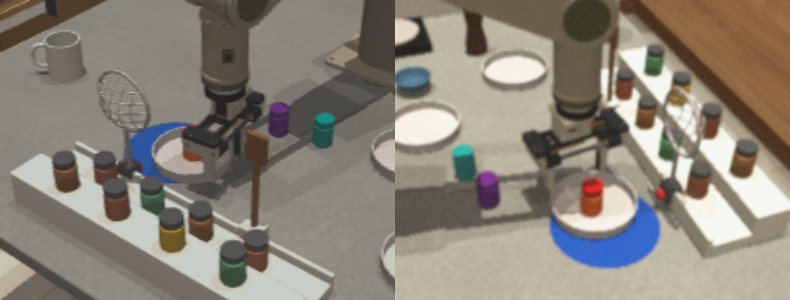

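The tray is now at about (0.581, -0.124), with the jar upright in it (left half (190,150), right half (592,195)). It needs about 4.4 cm more.

```bash
python3 -m handwheel '[[0.04,-0.4,0,0,0],[0.07,-0.7,0,0,0],[0.07,-0.8,0,0,0],[0.07,-0.8,0,0,0],[0.07,-0.7,0,0,0],[0.05,-0.5,0,0,0],[0.04,-0.4,0,0,0],[0,0,0,0,0],[0,0,0,0,0]]'
python3 -m handwheel '[[-0.05,0.5,0,0,0],[-0.1,1,0,0,0],[-0.1,1.5,0,0,0],[-0.1,1.5,0,0,0],[0,0,2,0,0],[0,0,4,0,0],[0,0,5,0,0],[0,2,5,0,0],[0,4,3,0,0],[0,4,0,0,0]]'
python3 -m handwheel '[[0,5,0,0,0],[0,5,0,0,0],[0,5,0,0,0],[0,0,0,0,0],[0,0,0,0,0]]'
python3 - <<'E'
from h import *
im,c=snap('scene','s4.png'); im2,c2=snap('side','d4.png')
a=cv2.resize(cv2.imread('pics/s4.png')[100:290,100:350],None,fx=1.58,fy=1.58);b=cv2.resize(cv2.imread('pics/d4.png')[130:320,170:420],None,fx=1.58,fy=1.58)
cv2.imwrite('pics/both4.png',np.hstack([a,b]))
for n,i,cc in(('scene',im,c),('side',im2,c2)):
    print(n,[list(circ(i,cc,.025,R,np.array((.585,-.165)),.03)) for R in(.077,.0785,.08)])
E
```

```text
t: 9.1
tool_pos: [0.5751, -0.092, 0.1948]
orientation: [2.086, 2.348, -0.0]
force: [0.1, -0.5, -0.2]
opening: 0.0928
gripper_force: 0.0
t: 10.35
tool_pos: [0.5724, 0.0538, 0.3909]
orientation: [2.083, 2.343, 0.009]
force: [0.1, 0.1, -0.3]
opening: 0.093
gripper_force: 0.0
t: 10.98
tool_pos: [0.5715, 0.203, 0.3858]
orientation: [2.085, 2.349, 0.001]
force: [-0.5, 0.8, 0.6]
opening: 0.0929
gripper_force: 0.0
scene [[np.float64(54.16), np.float64(0.589), np.float64(-0.164)], [np.float64(50.1679), np.float64(0.589), np.float64(-0.164)], [np.float64(54.2503), np.float64(0.585), np.float64(-0.164)]]
side [[np.float64(84.8993), np.float64(0.583), np.float64(-0.17)], [np.float64(82.9065), np.float64(0.583), np.float64(-0.169)], [np.float64(68.0782), np.float64(0.584), np.float64(-0.167)]]
```

View pics/both4.png

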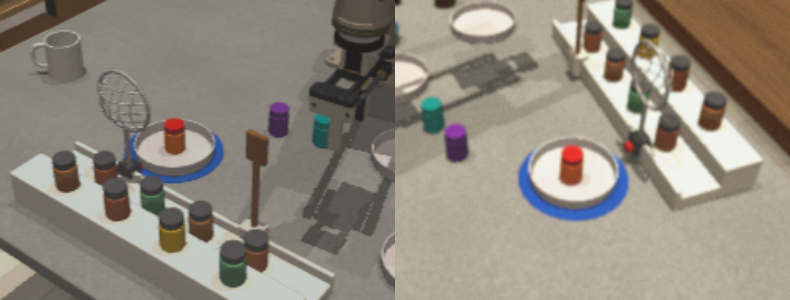

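The tray is centred on the disc, at (0.585, -0.167) against (0.585, -0.168). The jar stands upright in it and the arm is clear.

```bash
python3 -c "
from plant import job
print(job.close_job())"
```

```text
the job is handed in; nothing more can be done
None
```

I pushed the tray along the worktop onto the blue disc, within about 5 mm of its centre, with the red-capped jar still upright in it; the arm is clear, and I handed the job in at about 11 s of robot time.

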